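# Square up the tape cases and lift the carrier out by its catches

## Task

In the docking station, tap the tape cases that stick out of the front of the blue carrier back until all four are fully home and their edges line up. Then pinch the carrier's two yellow side catches together so that it unhooks, lift it straight up out of the dock with its cases, and finish while still holding it by the catches, still and level, about 12 cm above its seat. Leave the tray of tapes, the label roll and the spare case alone.

Things in the scene. Friction and masses are not known exactly. Their poses are not given: they have to be found in the camera images.
- carrier_mid (a point): Centre of the blue carrier, 25 mm above its underside. A tray 47 mm wide (y), 48 mm high, open on top and in front (-x, facing the robot at yaw 0); floor 4 mm thick from x = -31 to +31 mm, back wall at x = 31 to 34, side walls 2.5 mm thick, x = -21 to 31. Axes: x front to back, y to its left catch, z up. It stands in the dock, hooked down by its catches. About 0.31 kg with the cases.
- catch_left_pad (a point): Centre of the outer face of the yellow left catch's ribbed pad (carrier +y, x = 0), 38 mm above the carrier's underside. The pad is 24 mm long (x), 24 to 50 mm above the carrier's underside (44 to 70 mm above the table); below, a 22 mm strip ends in a hook under the dock's keeper. Axes as the carrier's. Over their outer faces the two pads measure 64 mm free, 53 mm fully pinched.
- catch_right_pad (a point): The same point on the right catch (at carrier -y), a mirror image of the left.
- catch_left (a joint): How far the left catch is pressed straight in towards the carrier, m: 0 free (hooked), 0.0055 fully in (against a hard stop). Spring: 2.4 N to start, 5.7 N fully in. Its hook is clear of the keeper from about 0.0045.
- catch_right (a joint): The same for the right catch.
- dock_seat (a point): Centre of the seat floor, 20 mm above the table, of the grey dock fixed to the table. Axes as the seated carrier's, which has 1.5 mm of play. Dock body x = -70 to +106 mm, 130 mm wide, 20 mm high. Before the carrier nothing rises over 23 mm above the table; keepers beside the catches (y = 33 to 47 mm each side, 28 mm long) 32 mm; stop right behind the carrier 34 mm; hump at x = 46 to 106 32 mm.
- case0_mid (a point): Centre of the bottom case (white label) of four thin black tape cases stacked flat in the carrier: 62 mm long (x), 40 mm wide, 10 mm thick, about 40 g; centre 29 mm above the table at the start. Fully home, against the back wall, it is at carrier x = 0 with its front edge flush with the floor's; at the start it sticks out of the open front by 5 to 16 mm. It slides freely.
- case1_mid (a point): Centre of the second case from below (red label) of four thin black tape cases stacked flat in the carrier: 62 mm long (x), 40 mm wide, 10 mm thick, about 40 g; centre 39 mm above the table at the start. Fully home, against the back wall, it is at carrier x = 0 with its front edge flush with the floor's; at the start it sticks out of the open front by 5 to 16 mm. It slides freely.
- case2_mid (a point): Centre of the third case from below (white label) of four thin black tape cases stacked flat in the carrier: 62 mm long (x), 40 mm wide, 10 mm thick, about 40 g; centre 49 mm above the table at the start. Fully home, against the back wall, it is at carrier x = 0 with its front edge flush with the floor's; at the start it sticks out of the open front by 5 to 16 mm. It slides freely.
- case3_mid (a point): Centre of the top case (red label) of four thin black tape cases stacked flat in the carrier: 62 mm long (x), 40 mm wide, 10 mm thick, about 40 g; centre 59 mm above the table at the start. Fully home, against the back wall, it is at carrier x = 0 with its front edge flush with the floor's; at the start it sticks out of the open front by 5 to 16 mm. It slides freely.
- tray: Bystander: aluminium tray full of upright tape cases, 160 x 130 mm, 46 mm high, loose, origin at the centre of its underside.
- roll_mid (a point): Bystander: centre of a loose paper label roll lying flat, 64 mm across, 25 mm high.
- spare_mid (a point): Bystander: centre of a single loose tape case with a green label, lying on the table, 62 x 40 x 10 mm.
Things that resemble listed ones, but are neither listed nor needed, are in the scene too. There is more than one size of the part that bears carrier_mid; the job needs the middle-sized.

How it is judged:
On the way, in this order (a step that is already met when the one before it is completed fails the run):
1. all four cases are home in the carrier (within 3 mm of the back wall) while it is still seated and hooked in the dock (x of each of case0_mid, case1_mid, case2_mid, case3_mid in the frame of carrier_mid above -0.003 m and height (world z) of carrier_mid below 0.052 m and value of joint each of catch_left, catch_right below 0.003 m), for 0.2 s.
2. both catches are pinched in (over 4.2 mm each) by the fingers while the carrier is still down in the dock (value of joint each of catch_left, catch_right above 0.0042 m and height (world z) of carrier_mid below 0.052 m and contact force between the fingers and catch_left above 2 N and contact force between the fingers and catch_right above 2 N), for 0.1 s.
At the end, for the whole second after the job is handed in: Fingers hold both catches pressed in over 4 mm (over 3 N each); carrier centre over 125 mm above the table, level within 0.2 rad, still, off the dock; all four cases in it, in order, within 4.5 mm of home; tray, roll and spare case within 20 mm of their places (height (world z) of carrier_mid above 0.125 m and angle between carrier_mid's own z axis and vertical below 0.2 rad and value of joint each of catch_left, catch_right above 0.004 m and x of each of case0_mid, case1_mid, case2_mid, case3_mid in the frame of carrier_mid above -0.0045 m and z of case0_mid in the frame of carrier_mid between -0.021 and -0.011 m and z of case1_mid in the frame of carrier_mid between -0.011 and -0.001 m and z of case2_mid in the frame of carrier_mid between -0.001 and 0.009 m and z of case3_mid in the frame of carrier_mid between 0.009 and 0.019 m and contact force between the fingers and catch_left above 3 N and contact force between the fingers and catch_right above 3 N and contact force between carrier and dock below 0.2 N and linear speed of carrier below 0.03 m/s and distance of each of tray, roll_mid, spare_mid from where it was at the start of the episode below 0.02 m); the arm keeps its last pose, push and grip.
It fails at once if the tray of tapes is knocked away (30 mm) (distance of tray from where it was at the start of the episode above 0.03 m).
It fails at once if the label roll is knocked away (30 mm) (distance of roll_mid from where it was at the start of the episode above 0.03 m).
It fails at once if the spare case is knocked away (30 mm) (distance of spare_mid from where it was at the start of the episode above 0.03 m).
It fails at once if the carrier is tipped by more than 0.5 rad (angle between carrier_mid's own z axis and vertical above 0.5 rad).
It also fails if it takes over 51 s, if anything falls off the work surface, if the arm or the gripper's body presses on something with over 40 N, if the wrist force passes 120 N, or if a joint passes its speed limit or range.

## Robot

A 7-joint arm with a two-finger parallel gripper is mounted at the origin on the work surface. World frame = base frame: x ahead of the robot, y to its left, z up, the work surface at z = 0. Lengths are in m, angles in rad, forces in N, time in s.
With the tool pointing down it reaches from about 0.425 to 0.875 m from the base axis. Payload 4.7 kg.
Tool frame: the origin (TCP) lies at the very end of the fingers, on their centre line; the grasp point (between the pads) lies 19 mm behind it; z points along the fingers, y is the direction in which the jaws open and shut (so a half turn about z gives the same grasp; the last joint's range is limited). The gripper opens to 87 mm and grips with 3 to 60 N. Pads are 19 mm wide; open, the fingers measure 117 mm over their backs; the gripper's body (75 mm by 190 mm) begins 51 mm behind the grasp point.
Start: joints at [1.346, 0.321, -0.07, 1.45, 0.023, 1.371, -0.057], TCP at [0.154, -0.632, 0.223] pointing down, gripper open.
Joint ranges: [-2.86, 2.86], [-0.3, 2.09], [-1.38, 1.24], [0.06, 2.45], [-1.56, 4.7], [0.09, 2.05], [-2.69, 2.69]. Speed limits (rad/s): [2.57, 2.57, 3.14, 3.14, 3.14, 3.14, 3.14].

## Interface

Orientations are given as a rotation vector (axis times angle).
In Python, from bench import * gives the robot as it stands.
- The arm moves only by the shell command python3 -m jog 'ROWS' [OPENING] [FORCE]. ROWS is JSON, a list of rows, each a list of 4 numbers: the shift along the world's x, y, z in mm, then the turn about the world's z in rad. In form: [[x, y, z, twist], ...]. A call has exactly 8 rows; each row is the pose to reach, as a shift and turn from the pose commanded when the call began; what a row does not reach only later rows make up. A row lasts 1/8 s, in which the tool goes at most 62.5 mm and 10.7 degrees, less where a joint would pass 70% of its speed; a pose out of reach is approached as far as the arm can. A call with a gripper value outside its range is refused whole. OPENING is the opening, from -1 (shut) to 1 (fully open), set as the call begins (- or left out, the last holds). The fingers move at their own pace and stop on an object; FORCE is the grip in N (left out, the last holds). Time passes only in rows, so rows that repeat a pose let the fingers close, or fill a call up. It gives the time, the measured TCP pose, the force and the opening at its end, in the units of the state.
- get_state(): the state, without advancing time (a new reading comes with each control period).
- get_image(name): name is "side" or "top"; returns a dict with "image" (480x640x3 uint8, red, green, blue), "fx", "fy", "cx", "cy" (pixels), "position" and "rotation" of the camera in the world. Camera axes: x right, y down, z forward; pixel columns grow to the right and rows downward; lengths in m; the calibration is good to about 2 mm. A picture is of the moment at which its call begins. There is no depth.
- close_job(): hands the job in, once; it reports no verdict.
The state is a dict: "time": time; "joint_positions": joint angles; "qd": joint speeds; "joint_torque": joint torques, N m; "position": TCP position; "tool_rot": TCP orientation; "ft_force": force on the tool from outside, world axes, zero at the start; "torque": the same for the moment, N m; "grip_width": opening from 0.0 (shut) to 1.0 (fully open).
Only numpy, scipy, OpenCV 4.12 (cv2) and the standard library are available. Lean on these libraries where they do the work, as an engineer would, in place of code of your own. Each camera call takes 0.05 s, during which the arm holds its last target. There are 200 camera calls.

## Working session

There is one attempt and no reset: what is moved stays moved. The work goes in short steps, Python scripts to look and compute and a shell command to move; the robot and the scene stay as the last step left them, time stands still between calls to the robot, and variables do not carry over. Pictures are saved under pics/ and viewed, about 8 in all and at most 12, crops included, and the job is handed in when it is done.

```bash
mkdir -p pics
cat > h.py <<'E'
from bench import *
import numpy as np, cv2
def cam(n):
    d=get_image(n); return d
def ray(d,u,v,z):
    R=np.array(d["rotation"]);p=np.array(d["position"])
    r=R@np.array([(u-d["cx"])/d["fx"],(v-d["cy"])/d["fy"],1]);return p+r*(z-p[2])/r[2]
def proj(d,P):
    q=np.array(d["rotation"]).T@(np.array(P)-np.array(d["position"]));return d["fx"]*q[0]/q[2]+d["cx"],d["fy"]*q[1]/q[2]+d["cy"]
def save(n,im): cv2.imwrite(f"pics/{n}.png",cv2.cvtColor(im,cv2.COLOR_RGB2BGR))
E
python3 - <<'E'
from h import *
for n in("top","side"):
    d=cam(n);save(n+"0",d["image"]);print(n,d["fx"],d["cx"],d["cy"],np.round(d["position"],3),np.round(d["rotation"],3).tolist())
    print(ray(d,320,240,0.0))
s=get_state();print(s["time"],s["position"],s["tool_rot"],s["grip_width"])
E
```

```text
top 618.0693220329965 321.0909089108491 247.79357594663722 [0.327 0.024 1.342] [-2.135, 2.15, -0.18]Traceback (most recent call last):
  File "<stdin>", line 4, in <module>
  File "h.py", line 7, in ray
    r=R@np.array([(u-d["cx"])/d["fx"],(v-d["cy"])/d["fy"],1]);return p+r*(z-p[2])/r[2]
                                                                                  ~^^^
IndexError: invalid index to scalar variable.
```

View pics/top0.png

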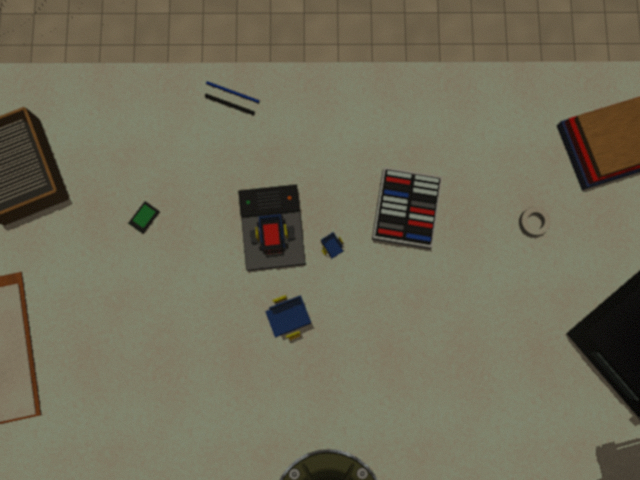

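The top view shows three carriers. One stands in the dock at (272,235), a small one is at (332,245), and a large one is at (289,317). The docked one holds the red-label case and is the middle size, so it fits the description. I'll fix the rotation, which is a rotation vector, and enlarge that carrier to confirm.

```bash
sed -i 's/R=np.array(d\["rotation"\])/R=cv2.Rodrigues(np.array(d["rotation"]))[0]/; s/np.array(d\["rotation"\]).T/cv2.Rodrigues(np.array(d["rotation"]))[0].T/' h.py
python3 - <<'E'
from h import *
d=cam("top");t=d["image"];D=d
d=cam("side");save("side0",d["image"]);print(d["fx"],d["cx"],d["cy"],np.round(d["position"],3))
P=ray(D,272,235,.07);print("approx",P)
u,v=map(int,proj(d,P));print(u,v)
a=cv2.resize(t[175:285,225:345],None,fx=5,fy=5,interpolation=cv2.INTER_CUBIC)[:,:]
save("crop0",a)
s=get_state();print(s["time"],s["position"],s["tool_rot"],s["grip_width"])
for n,u,v,z in(("dockFL",247,270,.02),("dockFR",305,265,.02),("dockBL",239,190,.032),("dockBR",298,185,.032),("big",289,317,.03),("small",332,245,.03)):print(n,ray(D,u,v,z).round(3))
E
```

```text
595.704776682548 316.57218501326423 242.23316565417653 [0.217 1.09  0.873]
approx [0.55925801 0.11467827 0.07      ]
291 264
0.15 [ 0.15359035 -0.63115214  0.22170607] [-3.11776453e+00 -3.74059050e-01  4.36941120e-04] 1.0008914899412202
dockFL [0.492 0.172 0.02 ]
dockFR [0.502 0.047 0.02 ]
dockBL [0.666 0.19  0.032]
dockBR [0.677 0.061 0.032]
big [0.39  0.081 0.03 ]
small [ 0.544 -0.012  0.03 ]
```

View pics/side0.png

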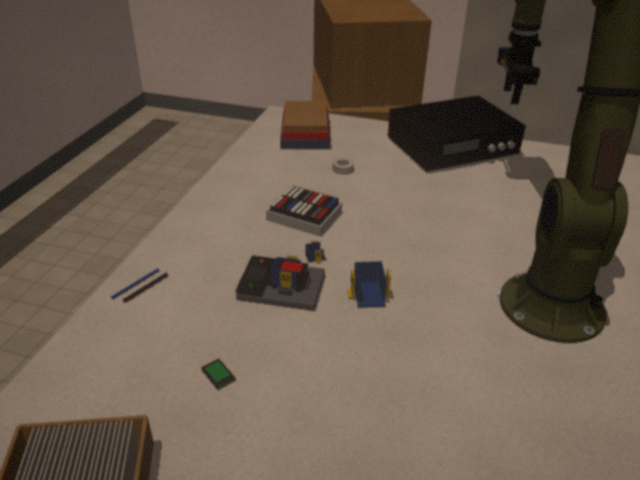

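View pics/crop0.png

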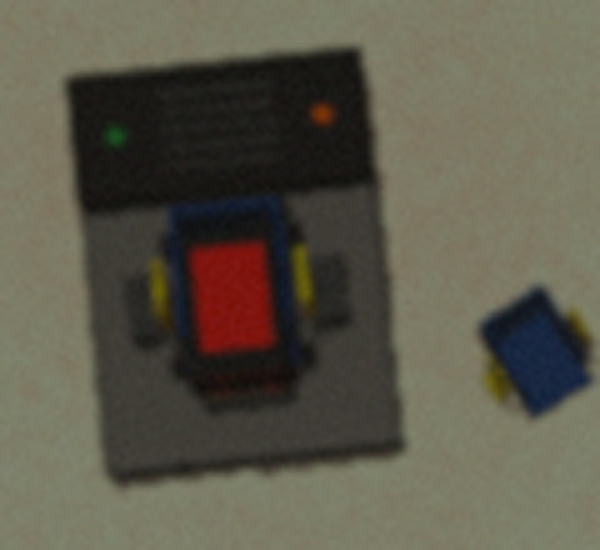

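The crop confirms the target. The docked carrier, red label at crop (232,297) and yellow pads at (159,293) and (303,280), is the middle-sized one and has cases sticking out at the front (y≈390). Next I'll compute its pose.

```bash
cat >> h.py <<'E'
def yellow(d,u0,u1,v0,v1):
    im=d["image"];h=cv2.cvtColor(im,cv2.COLOR_RGB2HSV)
    m=cv2.inRange(h,(20,130,70),(35,255,255));k=np.zeros_like(m);k[v0:v1,u0:u1]=m[v0:v1,u0:u1]
    n,_,st,c=cv2.connectedComponentsWithStats(k)
    return [(st[i].tolist(),c[i].round(1).tolist()) for i in range(1,n) if st[i,4]>6]
def red(d,u0,u1,v0,v1):
    h=cv2.cvtColor(d["image"],cv2.COLOR_RGB2HSV);m=cv2.inRange(h,(0,170,80),(6,255,255))|cv2.inRange(h,(174,170,80),(180,255,255))
    k=np.zeros_like(m);k[v0:v1,u0:u1]=m[v0:v1,u0:u1];c=max(cv2.findContours(k,0,2)[0],key=cv2.contourArea);return cv2.minAreaRect(c)
E
python3 - <<'E'
from h import *
d=cam("top")
c=[ray(d,225+u/5,175+v/5,z)[:2] for u,v,z in((112,480,.01),(403,448,.01),(67,78,.032),(358,48,.032))]
FL,FR,BL,BR=c
x=(BL-FL+BR-FR);y=(FL-FR+BL-BR);print("yaws",np.arctan2(x[1],x[0]),np.arctan2(-y[0],y[1]),"len",np.linalg.norm(x)/2,np.linalg.norm(y)/2)
yaw=.5*(np.arctan2(x[1],x[0])+np.arctan2(-y[0],y[1]))
print("seat from dock",sum(c)/4-.018*np.array([np.cos(yaw),np.sin(yaw)]))
Y=yellow(d,250,300,210,260);print(Y)
for s,q in Y:print(ray(d,*q,.069))
r=red(d,260,285,215,255);print(r,ray(d,*r[0],.064))
s=cam("side");Y=yellow(s,270,310,250,300);print(Y)
E
python3 -m jog '[[40,50,0,0],[80,100,0,0],[120,145,0,0],[160,190,0,0],[200,240,0,0],[240,280,0,0],[270,330,0,0],[290,380,0,0]]' -1 20
```

```text
yaws 0.10861410452163206 0.1023345247645221 len 0.174473939117019 0.12710456351136803
seat from dock [0.56662127 0.11631632]
[([284, 224, 3, 11, 29], [285.0, 229.3]), ([255, 227, 3, 11, 27], [256.1, 231.7])]
[0.57141602 0.08758848 0.069     ]
[0.5666593  0.14805039 0.069     ]
((270.9450988769531, 234.00608825683594), (20.981992721557617, 14.687394142150879), 83.6598129272461) [0.56248715 0.1173329  0.064     ]
[([288, 256, 8, 2, 12], [291.3, 256.6]), ([281, 272, 10, 15, 98], [285.5, 279.1])]
time: 1.25
position: [0.445, -0.2495, 0.2226]
tool_rot: [3.119, 0.376, 0.001]
ft_force: [0.2, 0.2, 0.8]
grip_width: 0.172
```

```bash
python3 -m jog '[[10,50,0,-0.02],[15,100,0,-0.04],[20,150,0,-0.06],[25,200,0,-0.08],[30,250,0,-0.1],[34,300,0,-0.12],[38,340,0,-0.14],[38,358,0,-0.14]]' -1
python3 -m jog '[[0,0,-40,0],[0,0,-80,0],[0,0,-115,0],[0,0,-140,0],[0,0,-155,0],[0,0,-160,0],[0,0,-160,0],[0,0,-160,0]]' -1
python3 - <<'E'
from h import *
s=get_state();print(s["position"],s["tool_rot"],s["ft_force"])
d=cam("side");t=cam("top")
a=cv2.resize(d["image"][205:325,220:400],None,fx=4,fy=4,interpolation=cv2.INTER_CUBIC);save("s1",a)
b=cv2.resize(t["image"][185:335,215:345],None,fx=4,fy=4,interpolation=cv2.INTER_CUBIC);save("t1",b)
E
```

```text
time: 2.25
position: [0.4814, 0.1094, 0.2228]
tool_rot: [-3.137, -0.161, -0.001]
ft_force: [0.1, -1.1, -0.1]
grip_width: 0.008
time: 3.25
position: [0.4825, 0.1065, 0.0635]
tool_rot: [3.138, 0.155, 0.003]
ft_force: [0.6, 0.4, 0.1]
grip_width: 0.006
[0.48254989 0.10654865 0.06353765] [3.13757753e+00 1.55037445e-01 2.77961778e-03] [0.57014715 0.43140497 0.08863814]
```

View pics/s1.png

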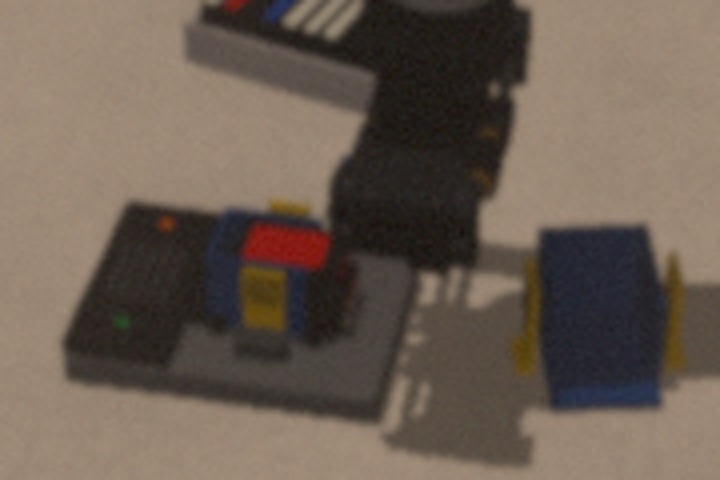

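The side crop shows the gripper body hiding its fingertips. The carrier is at crop (270,270), with its cases protruding to the right (345,300), and the area in front is free. I'll descend and start pushing.

```bash
python3 -m jog '[[0,2,-15,0],[0,2,-28,0],[0,2,-36,0],[0,2,-36,0],[5,2.5,-36,0],[10,3,-36,0],[15,3.5,-36,0],[20,4,-36,0]]' -1
python3 -m jog '[[2,0.2,0,0],[4,0.4,0,0],[6,0.6,0,0],[8,0.8,0,0],[10,1,0,0],[12,1.2,0,0],[14,1.4,0,0],[14,1.4,0,0]]' -1
```

```text
time: 4.35
position: [0.5024, 0.1104, 0.0268]
tool_rot: [3.138, 0.155, 0.001]
ft_force: [-0.4, 0.4, 0.1]
grip_width: 0.004
time: 5.35
position: [0.5157, 0.1119, 0.0265]
tool_rot: [-3.138, -0.155, 0.0]
ft_force: [0.1, 0.2, 0.2]
grip_width: 0.0
```

```bash
python3 -m jog '[[1,0.1,0,0],[2,0.2,0,0],[3,0.3,0,0],[4,0.4,0,0],[5,0.5,0,0],[6,0.6,0,0],[7,0.7,0,0],[7,0.7,0,0]]' -1
python3 -m jog '[[0.7,0,0,0],[1.4,0.1,0,0],[2.1,0.2,0,0],[2.8,0.3,0,0],[3.4,0.3,0,0],[4,0.4,0,0],[4,0.4,0,0],[4,0.4,0,0]]' -1
```

```text
time: 6.35
position: [0.5229, 0.1125, 0.0266]
tool_rot: [-3.138, -0.155, -0.0]
ft_force: [-0.7, -0.1, -1.0]
grip_width: 0.005
time: 7.35
position: [0.5269, 0.1129, 0.0266]
tool_rot: [-3.138, -0.155, -0.001]
ft_force: [-0.8, 0.1, 0.0]
grip_width: 0.007
```

```bash
python3 -m jog '[[0.5,0,0,0],[1,0.1,0,0],[1.5,0.1,0,0],[2,0.2,0,0],[2.5,0.2,0,0],[3,0.3,0,0],[3,0.3,0,0],[3,0.3,0,0]]' -1
python3 - <<'E'
from h import *
d=cam("side");t=cam("top")
a=cv2.resize(d["image"][240:310,250:340],None,fx=6,fy=6,interpolation=cv2.INTER_CUBIC)
r=red(t,255,290,210,260);print(r,ray(t,*r[0],.064))
save("s2",a)
E
```

```text
time: 8.35
position: [0.5273, 0.1129, 0.0263]
tool_rot: [3.136, 0.155, -0.008]
ft_force: [-8.8, -1.3, 6.3]
grip_width: 0.001Traceback (most recent call last):
  File "<stdin>", line 4, in <module>
  File "h.py", line 18, in red
    k=np.zeros_like(m);k[v0:v1,u0:u1]=m[v0:v1,u0:u1];c=max(cv2.findContours(k,0,2)[0],key=cv2.contourArea);return cv2.minAreaRect(c)
                                                       ~~~^^^^^^^^^^^^^^^^^^^^^^^^^^^^^^^^^^^^^^^^^^^^^^^^
ValueError: max() iterable argument is empty
```

Contact firmed up to about 9 N just where home was predicted. I'll back off, rise and look.

```bash
python3 -m jog '[[-5,-0.5,0,0],[-25,-2.5,0,0],[-40,-4,0,0],[-45,-4.5,30,0],[-45,-4.5,75,0],[-45,-4.5,130,0],[-70,-4.5,190,0],[-100,-4.5,240,0]]' -1
python3 - <<'E'
from h import *
d=cam("side");t=cam("top")
a=cv2.resize(d["image"][240:310,250:340],None,fx=6,fy=6,interpolation=cv2.INTER_CUBIC)
b=cv2.resize(t["image"][200:270,245:305],None,fx=6,fy=6,interpolation=cv2.INTER_CUBIC)
save("s2",np.hstack([a,b][:1]+[cv2.resize(b,(360,420))]))
h=cv2.cvtColor(t["image"],cv2.COLOR_RGB2HSV);print(h[234,271])
s=get_state();print(s["position"],s["tool_rot"])
Y=yellow(t,250,300,210,260);print(Y)
for s,q in Y:print(ray(t,*q,.069))
E
```

```text
time: 9.45
position: [0.4297, 0.1089, 0.2688]
tool_rot: [-3.138, -0.156, -0.004]
ft_force: [0.7, -1.1, 0.5]
grip_width: 0.002
[ 25 124  37]
[0.43111014 0.11021552 0.27288311] [3.1336654  0.15660256 0.01965356]
[([283, 223, 5, 12, 33], [285.0, 228.9])]
[0.57226917 0.08759007 0.069     ]
```

View pics/s2.png

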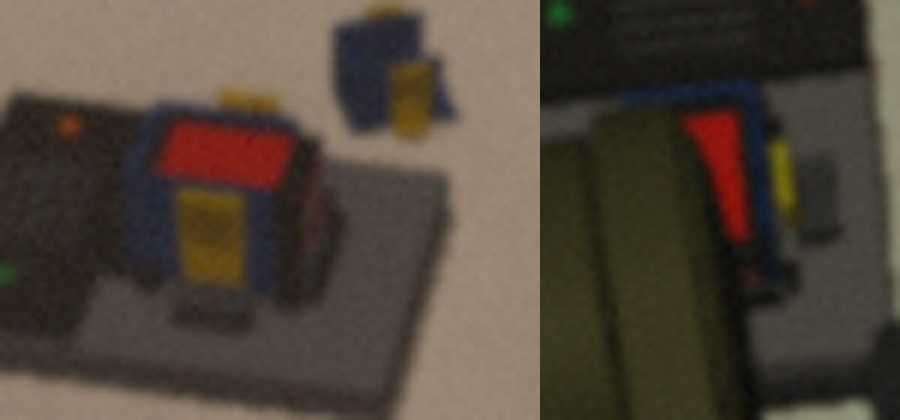

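Run:
```python
from h import *
t=cam("top");d=cam("side")
C=np.array([.568,.117]);ca,sa=np.cos(.1),np.sin(.1);R=np.array([[ca,-sa],[sa,ca]])
loc=lambda P:((R.T@(P[:2]-C))*1000).round(1)
print("top label front-right",loc(ray(t,278.7,240,.064)))
print("back wall top right", loc(ray(t,245+(755-540)/6,200+85/6,.068)))
r=red(d,255,320,240,290);print("side label",r,loc(ray(d,*r[0],.064)))
Y=yellow(d,270,310,260,300);print(Y)
im=cv2.resize(d["image"][240:300,265:325],None,fx=10,fy=10,interpolation=cv2.INTER_CUBIC)
im=cv2.convertScaleAbs(im,alpha=2.2,beta=10)
for z in(24,34,44,54,64):
  for y in(20,-20):
    u,v=proj(d,[*(C+R@np.array([-.031,y/1000])),z/1000]);cv2.circle(im,(int((u-265+.5)*10),int((v-240+.5)*10)),3,(0,255,0),-1)
P=[*(C+R@np.array([0,.032])),.058];u,v=proj(d,P);print("pad pred",u,v);cv2.circle(im,(int((u-264.5)*10),int((v-239.5)*10)),4,(0,255,255),-1)
save("s3",im)
```

```text
top label front-right [-19.9 -14.1]
back wall top right [ 33.9 -24. ]
side label ((287.4594421386719, 265.2432556152344), (20.714271545410156, 8.548747062683105), 9.462322235107422) [ 0.8 -2.8]
[([280, 272, 10, 16, 108], [284.8, 279.2])]
pad pred 284.0871617272617 277.16555370284976
```

View pics/s3.png

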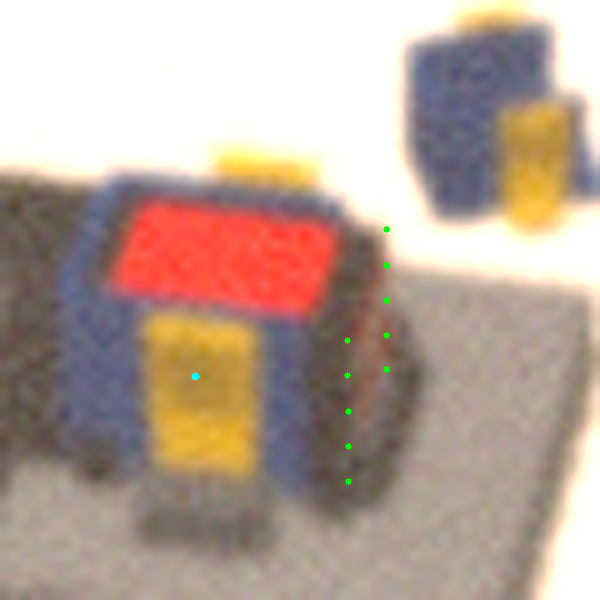

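The top case looks home. A dark fringe at (410,380) could be the dock's corner lug or a lower case, so I'll clear the arm and check from the top.

```bash
python3 -m jog '[[10,-40,0,0],[20,-80,0,0],[30,-120,0,0],[40,-160,0,0],[50,-200,0,0],[50,-230,0,0],[50,-230,0,0],[50,-230,0,0]]' 1
python3 - <<'E'
from h import *
t=cam("top")
C=np.array([.568,.117]);ca,sa=np.cos(.1),np.sin(.1);R=np.array([[ca,-sa],[sa,ca]])
im=cv2.resize(t["image"][205:265,240:300],None,fx=10,fy=10,interpolation=cv2.INTER_CUBIC)
im=cv2.convertScaleAbs(im,alpha=2.2,beta=10)
for z,c in((64,(0,255,0)),(34,(255,255,0))):
  for y in(20,-20):
    u,v=proj(t,[*(C+R@np.array([-.031,y/1000])),z/1000]);cv2.circle(im,(int((u-239.5)*10),int((v-204.5)*10)),3,c,-1)
save("t3",im)
Y=yellow(t,250,300,210,260)
for s,q in Y:print(ray(t,*q,.069))
E
```

```text
time: 10.65
position: [0.4796, -0.1202, 0.2652]
tool_rot: [-3.136, -0.157, 0.003]
ft_force: [-0.2, 0.4, 0.1]
grip_width: 0.834
[0.57205586 0.08758967 0.069     ]
[0.566871   0.14784319 0.069     ]
```

View pics/t3.png

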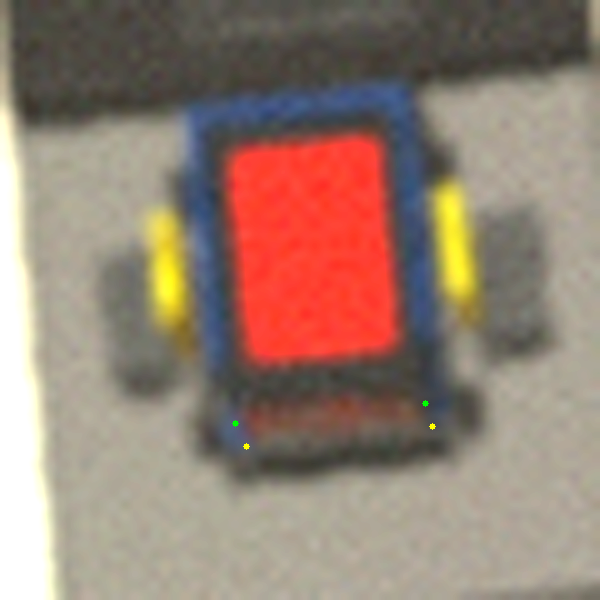

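The top case's front edge is flush at the predicted edge (v≈400), and the red and white label fronts form one plane below it. The dark bar at v≈465 is about 45 mm wide, wider than the 40 mm cases, and joins the corner lugs. That makes it the dock's front lip rather than a case. I'll now go above the carrier and descend with the gripper open.

```bash
python3 -m jog '[[15,40,0,0],[30,80,0,0],[45,120,0,0],[60,160,0,0],[75,200,0,0],[85,225,0,0],[89.5,237.5,0,0],[89.5,237.5,0,0]]' 1
python3 -m jog '[[0,0,-40,0],[0,0,-80,0],[0,0,-115,0],[0,0,-140,0],[0,0,-155,0],[0,0,-165,0],[0,0,-165,0],[0,0,-165,0]]' 1
python3 - <<'E'
from h import *
s=get_state();print(s["position"],s["tool_rot"],s["ft_force"])
E
```

```text
time: 11.7
position: [0.5688, 0.1174, 0.2664]
tool_rot: [-3.137, -0.159, 0.001]
ft_force: [-0.1, -0.5, -0.3]
grip_width: 1.001
time: 12.7
position: [0.5699, 0.1164, 0.1026]
tool_rot: [3.138, 0.155, 0.003]
ft_force: [0.3, 0.5, 1.1]
grip_width: 0.999
[0.56993058 0.11635693 0.10256803] [3.13776349e+00 1.55005346e-01 2.54116636e-03] [0.32527743 0.48164044 1.12054077]
```

```bash
python3 -m jog '[[-0.5,1,-15,0],[-0.5,1,-30,0],[-0.5,1,-45,0],[-0.5,1,-55,0],[-0.5,1,-62,0],[-0.5,1,-62,0],[-0.5,1,-62,0],[-0.5,1,-62,0]]' 1
python3 -m jog '[[0,0,0,0],[0,0,0,0],[0,0,0,0],[0,0,0,0],[0,0,0,0],[0,0,0,0],[0,0,0,0],[0,0,0,0]]' -1 30
```

```text
time: 13.7
position: [0.5692, 0.1173, 0.0401]
tool_rot: [3.138, 0.155, 0.002]
ft_force: [0.3, -0.6, 1.1]
grip_width: 1.003
time: 14.7
position: [0.5688, 0.117, 0.0401]
tool_rot: [3.137, 0.155, -0.0]
ft_force: [-2.4, -1.0, 4.6]
grip_width: 0.588
```

```bash
python3 -m jog '[[0,0,0,0],[0,0,0,0],[0,0,0,0],[0,0,0,0],[0,0,0,0],[0,0,1,0],[0,0,2,0],[0,0,3,0]]' -1 30
```

```text
time: 15.7
position: [0.5682, 0.1172, 0.042]
tool_rot: [-3.138, -0.155, 0.002]
ft_force: [0.1, -0.7, -3.9]
grip_width: 0.587
```

```bash
python3 -m jog '[[0,0,3,0],[0,0,7,0],[0,0,12,0],[0,0,17,0],[0,0,23,0],[0,0,29,0],[0,0,35,0],[0,0,41,0]]' -1 30
python3 -m jog '[[0,0,7,0],[0,0,15,0],[0,0,23,0],[0,0,31,0],[0,0,39,0],[0,0,47,0],[0,0,55,0],[0,0,61,0]]' -1 30
python3 -m jog '[[0,0,6,0],[0,0,11,0],[0,0,15,0],[0,0,17,0],[0,0,18,0],[0,0,18,0],[0,0,18,0],[0,0,18,0]]' -1 30
python3 - <<'E'
from h import *
s=get_state();print(s["position"],s["ft_force"],s["grip_width"])
d=cam("side")
im=cv2.resize(d["image"][170:310,220:380],None,fx=5,fy=5,interpolation=cv2.INTER_CUBIC)[:600]
save("s4",cv2.convertScaleAbs(im,alpha=2.0,beta=10))
E
```

```text
time: 16.7
position: [0.5687, 0.1172, 0.084]
tool_rot: [3.138, 0.155, -0.0]
ft_force: [0.3, -0.7, -3.4]
grip_width: 0.585
time: 17.7
position: [0.5689, 0.1173, 0.1452]
tool_rot: [3.138, 0.155, 0.001]
ft_force: [0.3, -0.2, -3.5]
grip_width: 0.588
time: 18.7
position: [0.5686, 0.1172, 0.1624]
tool_rot: [3.138, 0.155, -0.0]
ft_force: [0.3, 0.1, -2.4]
grip_width: 0.589
[0.56864511 0.11720658 0.16244272] [ 0.34717501  0.0641327  -2.37403788] 0.5893472765529671
```

View pics/s4.png

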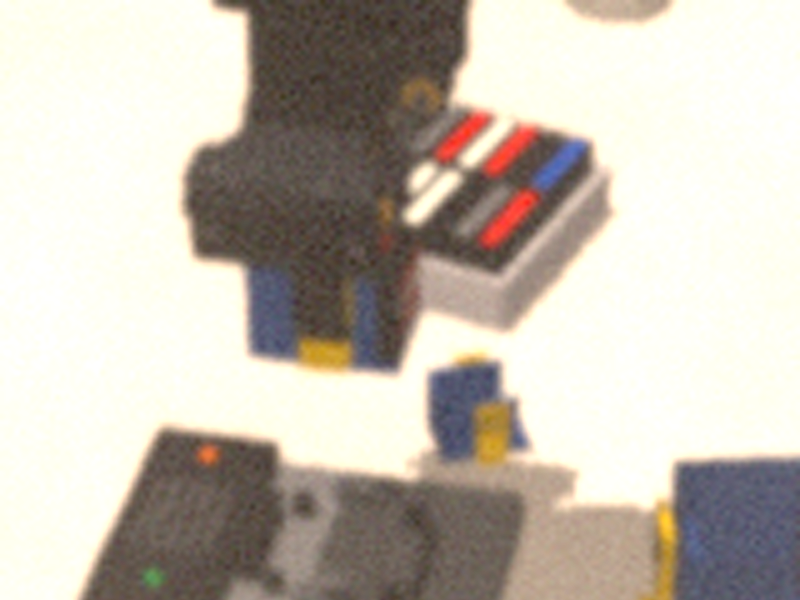

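The picture shows the carrier clear of the dock, at crop (250–415, 265–370). It hangs level in the fingers with the case fronts in one straight plane, and the dock is empty below.

```bash
python3 -m jog '[[0,0,0,0],[0,0,0,0],[0,0,0,0],[0,0,0,0],[0,0,0,0],[0,0,0,0],[0,0,0,0],[0,0,0,0]]' -1 30; python3 -c "
from bench import *
print(close_job())"
```

```text
time: 19.75
position: [0.5687, 0.1172, 0.1626]
tool_rot: [3.138, 0.155, -0.0]
ft_force: [-0.7, 0.8, -2.7]
grip_width: 0.585
the job is handed in; nothing more can be done
None
```

I tapped the four cases home with the closed fingers. I then pinched both catches at 30 N, lifted the docked middle-sized carrier straight up 122 mm, and handed the job in at about 19.8 s while still holding it. No verdict was reported.

- **Cases home:** the push firmed up to about 9 N where home was predicted. The pictures before and after the lift showed the case fronts in one plane. A dark fringe near the bottom case, which I took to be the dock's front lip, was the only doubt.
- **Catches:** I had no direct reading of their travel. The gripper opening held steady at 0.585–0.589 (about 51 mm). That is slightly under the 53 mm given for fully pinched, so I take both as fully in.
- **Final hold:** the TCP was steady at z = 0.1626 m, the tool pointed straight down, and the load on the wrist was about 3 N. The carrier centre should be about 0.167 m above the table, if it did not slip in the fingers. In the last picture the carrier looked level and clear of the dock.
- **Bystanders:** I did not measure the tray, roll or spare case again at the end. No move went near them.

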